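# Open the right refill bottle

### The job

One of the two squeeze bottles, the red or the yellow one, has been put on the black refill mat because it is empty. Open the bulk bottle whose cap has that squeeze bottle's colour: press its push-and-turn cap down, twist it anticlockwise while it is down, then lift it about 8 cm clear of the neck and finish holding it there in the gripper, upright and straight above its own bottle. Leave the other bulk bottle closed and do not shift anything else on the worktop.

Things in the scene. Friction and masses are not known exactly. Their poses are not given: they have to be found in the camera images.
- cap_red: red push-and-turn cap, loose, 57 mm in diameter over its ribbed side, 37 mm tall; origin at the centre of its skirt's underside, z up. Locked at the start: origin 150 mm and top face 187 mm above the worktop. Grip its side from above. Unpressed it neither turns nor pulls off; pressed down, it turns anticlockwise seen from above and then lifts straight off (see the mouth points)
- cap_yellow: yellow push-and-turn cap, loose, 57 mm in diameter over its ribbed side, 37 mm tall; origin at the centre of its skirt's underside, z up. Locked at the start: origin 150 mm and top face 187 mm above the worktop. Grip its side from above. Unpressed it neither turns nor pulls off; pressed down, it turns anticlockwise seen from above and then lifts straight off (see the mouth points)
- bottle_red: bulk sauce bottle for the red-capped sauce: off-white round body 88 mm in diameter, clamped on a round steel base of 112 mm diameter that is bolted down (it does not move or turn). Origin: centre of the underside, on the worktop; z up, on the axis of the cap. The neck's top is 175 mm up.
- bottle_yellow: bulk sauce bottle for the yellow-capped sauce: off-white round body 88 mm in diameter, clamped on a round steel base of 112 mm diameter that is bolted down (it does not move or turn). Origin: centre of the underside, on the worktop; z up, on the axis of the cap. The neck's top is 175 mm up.
- mouth_red (a point): centre of the top of the red-capped bottle's neck, 175 mm above the worktop, under the cap. A spring pushes the cap up with 6 N, 1 N/mm more when pressed. To free the cap press it down 6 mm (3.5 needed, solid stop at 8), about 12 N, and turn it about 60 degrees while down: it is clear to lift from 32 to 88 degrees, where a stop is
- mouth_yellow (a point): centre of the top of the yellow-capped bottle's neck, 175 mm above the worktop, under the cap. A spring pushes the cap up with 6 N, 1 N/mm more when pressed. To free the cap press it down 6 mm (3.5 needed, solid stop at 8), about 12 N, and turn it about 60 degrees while down: it is clear to lift from 32 to 88 degrees, where a stop is
- refill_mat: black square mat, 100 mm, 1 mm thick, lying flat at the back between the bulk bottles; origin at its centre. The empty squeeze bottle stands on it, within 25 mm of its centre; the other stands more than 80 mm from its centre
- squeeze_red: red sauce squeeze bottle with a nozzle, 58 mm in diameter, 207 mm tall; origin at the centre of its underside. Not to be touched
- squeeze_yellow: yellow sauce squeeze bottle with a nozzle, 54 mm in diameter, 183 mm tall; origin at the centre of its underside. Not to be touched
- spice_a: bystander: spice jar with a dark lid, 41 mm in diameter, 105 mm tall, beside the fryer near the back edge; origin at its underside
- spice_b: bystander: spice jar with a dark lid, 41 mm in diameter, 105 mm tall, beside the fryer, nearer than the first; origin at its underside
- spice_c: bystander: spice jar with a dark lid, 41 mm in diameter, 105 mm tall, at the front right, by the salt box; origin at its underside

How it is judged (in metres and radians):
On the way, in this order (a step that is already met when the one before it is completed fails the run):
1. the cap of the colour that stands on the mat is pressed down at least 3.5 mm, before it is turned (((horizontal distance between squeeze_red and refill_mat below 0.06 m and z of cap_red in the frame of mouth_red below -0.0285 m and angle between the x axis of cap_red and the x axis of bottle_red, either way round below 0.25 rad) or (horizontal distance between squeeze_yellow and refill_mat below 0.06 m and z of cap_yellow in the frame of mouth_yellow below -0.0285 m and angle between the x axis of cap_yellow and the x axis of bottle_yellow, either way round below 0.25 rad))), for 0.05 s.
2. that cap is turned at least 29 degrees while still on the neck (((horizontal distance between squeeze_red and refill_mat below 0.06 m and angle between the x axis of cap_red and the x axis of bottle_red, either way round above 0.5 rad and z of cap_red in the frame of mouth_red below -0.01 m) or (horizontal distance between squeeze_yellow and refill_mat below 0.06 m and angle between the x axis of cap_yellow and the x axis of bottle_yellow, either way round above 0.5 rad and z of cap_yellow in the frame of mouth_yellow below -0.01 m))), for 0.05 s.
At the end, for the whole second after the job is handed in: The cap of the colour that stands on the mat is held by the fingers, its underside 40 to 130 mm above the top of its own bottle's neck, within 35 mm of the bottle's axis, tilted less than 17 degrees, at rest and touching no bottle; the other cap is still on its neck (((horizontal distance between squeeze_red and refill_mat below 0.06 m and contact force between the fingers and cap_red above 1 N and contact force between cap_red and bottle_red below 0.1 N and z of cap_red in the frame of mouth_red between 0.04 and 0.13 m and horizontal distance between cap_red and mouth_red below 0.035 m and angle between cap_red's own z axis and vertical below 0.3 rad and linear speed of cap_red below 0.05 m/s and z of cap_yellow in the frame of mouth_yellow below -0.015 m) or (horizontal distance between squeeze_yellow and refill_mat below 0.06 m and contact force between the fingers and cap_yellow above 1 N and contact force between cap_yellow and bottle_yellow below 0.1 N and z of cap_yellow in the frame of mouth_yellow between 0.04 and 0.13 m and horizontal distance between cap_yellow and mouth_yellow below 0.035 m and angle between cap_yellow's own z axis and vertical below 0.3 rad and linear speed of cap_yellow below 0.05 m/s and z of cap_red in the frame of mouth_red below -0.015 m))); the arm keeps its last pose, push and grip.
It fails at once if the other cap is moved more than 10 mm ((horizontal distance between squeeze_red and refill_mat below 0.06 m and distance of cap_yellow from where it was at the start of the episode above 0.01 m) or (horizontal distance between squeeze_yellow and refill_mat below 0.06 m and distance of cap_red from where it was at the start of the episode above 0.01 m)).
It fails at once if a squeeze bottle is shifted more than 20 mm (distance of any of squeeze_red, squeeze_yellow from where it was at the start of the episode above 0.02 m).
It fails at once if a bystander is shifted more than 30 mm (distance of any of spice_a, spice_b, spice_c from where it was at the start of the episode above 0.03 m).
It also fails if it takes over 35 s, if anything falls off the work surface, if the arm or the gripper's body presses on something with over 40 N, if the wrist force passes 120 N, or if a joint passes its speed limit or range.

### The arm

A 6-joint arm with a two-finger parallel gripper is mounted at the origin on the work surface; the furniture and walls round the work are solid. World frame = base frame: x ahead of the robot, y to its left, z up, the work surface at z = 0. Lengths are in mm, angles in rad, forces in N, time in s.
With the tool pointing down it reaches from about 350 to 875 mm from the base axis. Payload 4.2 kg.
Tool frame: the origin (TCP) lies at the very end of the fingers, on their centre line; the grasp point (between the pads) lies 19 mm behind it (arm.pinch_z is the distance from the TCP to the grasp point, in mm); x points along the fingers, y is the direction in which the jaws open and shut, and the axes are right-handed (so a half turn about x gives the same grasp; the last joint's range is limited). The gripper opens to 85 mm and grips with 20 to 120 N. Pads are 22 mm wide; open, the fingers measure 114 mm over their backs; the gripper's body (76 mm by 85 mm) begins 54 mm behind the grasp point. The pads swing forward as they close: fully open they stand 13 mm farther back than shut.
Start: joints at [-1.08, 0.385, 0.008, 0, -1.194, -0.259], TCP at [143.599, -608.259, 231.312] pointing down, gripper open.
Joint ranges: [-3.14, 3.14], [-1.21, 2.06], [-1.07, 1.41], [-3.16, 2.05], [-2.99, -0.16], [-3.1, 3.1]. Speed limits (rad/s): [2.79, 2.79, 3.14, 3.14, 3.14, 3.14].

### API

Orientations are given as a unit quaternion [x, y, z, w].
In Python, from bench import arm gives the robot as it stands.
- The arm moves only by the tool drive_tool, never from a script. Its argument "motion" is a list of rows, each a list of 4 numbers: the shift along the tool's x, y, z in mm, then the turn about the tool's x in degrees. In form: [[dx, dy, dz, spin], ...]. A call has 1 to 10 rows; each row shifts and turns the commanded pose from where the row before left it, along the tool's axes as they then stand; what a row does not reach is not made up. A row lasts 1/12 s, in which the tool goes at most 41.7 mm and 7.16 degrees, less where a joint would pass 70% of its speed; a pose out of reach is approached as far as the arm can. A call with a gripper value outside its range is refused whole. "grip" is the finger opening in mm, from 0 to 85.4, set as the call begins (left out, the last holds). The fingers move at their own pace and stop on an object; the grip force is fixed at half the most. Time passes only in rows, so rows that do not move let the fingers close. It gives the time, the measured TCP pose, the force and the opening at its end, in the units of the state.
- arm.read_state(): the state, without advancing time (a new reading comes with each control period).
- arm.get_image(name): name is "scene" or "top" or "wrist"; returns the picture (480x640x3 uint8, red, green, blue); there is no depth.
- arm.calibration(name): a dict with "K" (3x3 intrinsics, pixels), "eye" and "attitude" of the camera in the world; the wrist camera has in their place "T_tool_cam" (4x4, takes a point from camera to tool coordinates, whose origin is the TCP and whose axes are the tool frame's). Camera axes: x right, y up, looking along -z (the intrinsics and any distortion apply to the point x, -y, -z); pixel columns grow to the right and rows downward; lengths in mm; the calibration is good to about 2 mm. A picture is of the moment at which its call begins: read the wrist's pose just before it. calibration takes no time and is no camera call.
- arm.job_done(): hands the job in, once; it reports no verdict.
The state is a dict: "clock": time; "joints": joint angles; "joint_vel": joint speeds; "joint_efforts": joint torques, N m; "position": TCP position; "ee_rot": TCP orientation; "contact_force": force on the tool from outside, world axes, zero at the start; "wrist_torque": the same for the moment, N m; "gripper_width": finger opening in mm.
Only numpy, scipy, OpenCV 4.12 (cv2) and the standard library are available. Lean on these libraries where they do the work, as an engineer would, in place of code of your own. Each camera call takes 0.05 s, during which the arm holds its last target. There are 200 camera calls.

## Working session

There is one attempt and no reset: what is moved stays moved. The work goes in short steps, Python scripts to look and compute and a tool call to move; the robot and the scene stay as the last step left them, time stands still between calls to the robot, and variables do not carry over. Pictures are saved under pics/ and viewed, about 8 in all and at most 12, crops included, and the job is handed in when it is done.

Besides the shell and the picture viewer there is one more tool, called as a command line: name --pt "numbers of a row" for each row, then --argument value for the rest. drive_tool: Moves the arm, as the interface text tells. Its arguments: {"type":"object","properties":{"motion":{"type":"array"},"grip":{"type":"number"}},"required":["motion"]}

```bash
mkdir -p pics; python3 - <<'E'
from bench import arm
import cv2
for n in("scene","top"):
    cv2.imwrite(f"pics/{n}0.png",arm.get_image(n)[:,:,::-1]); print(n,arm.calibration(n))
print(arm.calibration("wrist")); print(arm.read_state(), arm.pinch_z)
E
```

```text
scene {'K': array([[498.95902069,   0.        , 325.22849431],
       [  0.        , 498.95902069, 236.69063494],
       [  0.        ,   0.        ,   1.        ]]), 'eye': array([-352.41356071,  305.46240955,  624.42886143]), 'attitude': array([-0.25696695,  0.43524191,  0.73199399, -0.45685584])}
top {'K': array([[544.2573502 ,   0.        , 322.41088829],
       [  0.        , 544.2573502 , 249.84189383],
       [  0.        ,   0.        ,   1.        ]]), 'eye': array([ 334.10240939, -139.97195526, 1152.25218744]), 'attitude': array([-0.05122958,  0.03003314,  0.71304086, -0.69860308])}
{'K': array([[347.19319926,   0.        , 318.23581171],
       [  0.        , 347.19319926, 242.63011347],
       [  0.        ,   0.        ,   1.        ]]), 'T_tool_cam': array([[ 2.07039754e-04,  2.85607248e-01, -9.58346731e-01,
        -1.42022998e+02],
       [ 9.99999776e-01,  5.50201429e-04,  3.80009878e-04,
         3.29285048e-01],
       [ 6.35817316e-04, -9.58346595e-01, -2.85607070e-01,
        -7.25183728e+01],
       [ 0.00000000e+00,  0.00000000e+00,  0.00000000e+00,
         1.00000000e+00]])}
{'clock': 0.1, 'joints': array([-1.08042948e+00,  3.85495484e-01,  6.77233702e-03, -4.19965804e-04,
       -1.19396267e+00, -2.58572915e-01]), 'joint_vel': array([-0.0015413 , -0.0002429 ,  0.00324164,  0.00041965,  0.00072268,
       -0.00029314]), 'joint_efforts': array([-3.85147960e-04, -3.93318343e+01,  1.88930690e+01,  4.19791684e+00,
       -2.57619584e-03,  3.83301327e-06]), 'position': array([ 143.4623882 , -607.79449431,  230.32748139]), 'ee_rot': array([-0.08104153,  0.70248504,  0.08238597,  0.70225323]), 'contact_force': array([-0.45438638, -0.06034865,  0.49275256]), 'wrist_torque': array([ 0.05371802, -0.0325589 ,  0.0003811 ]), 'gripper_width': 85.5523577533425} 18.700000000000003
```

View pics/scene0.png

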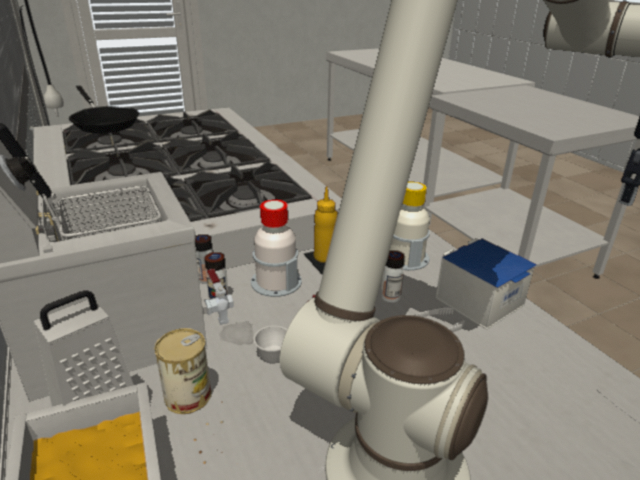

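View pics/top0.png

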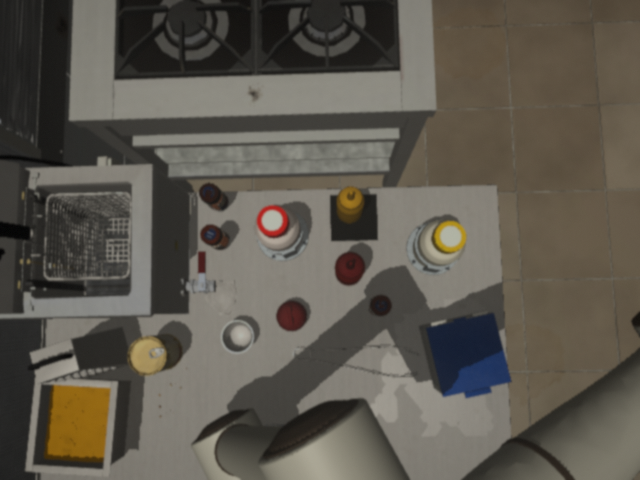

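The yellow squeeze bottle stands on the black mat (mat about (354,217), bottle top (350,190)). The red one is in front of it at (350,268). So the target is cap_yellow, at about (450,236) in the top view.

```bash
cat > h.py <<'E'
from bench import arm
import numpy as np, cv2
from scipy.spatial.transform import Rotation as R
def pt(name,u,v,z,s=None):
    c=arm.calibration(name);K=c["K"]
    if name=="wrist":
        T=c["T_tool_cam"];Rw=R.from_quat(s["ee_rot"]).as_matrix()
        Rm=Rw@T[:3,:3];eye=s["position"]+Rw@T[:3,3]
    else: Rm=R.from_quat(c["attitude"]).as_matrix();eye=c["eye"]
    d=Rm@np.array([(u-K[0,2])/K[0,0],-(v-K[1,2])/K[1,1],-1])
    return eye+d*(z-eye[2])/d[2]
E
python3 - <<'E'
from h import *
for n,b in(("top",(400,190,500,290)),("scene",(380,165,450,275))):
    im=cv2.imread(f"pics/{n}0.png");hsv=cv2.cvtColor(im,cv2.COLOR_BGR2HSV)
    m=cv2.inRange(hsv,(20,150,60),(35,255,255));m2=np.zeros_like(m);m2[b[1]:b[3],b[0]:b[2]]=m[b[1]:b[3],b[0]:b[2]]
    ys,xs=np.where(m2);print(n,xs.min(),xs.max(),ys.min(),ys.max())
    if n=="top":
        (u,v),r=cv2.minEnclosingCircle(np.c_[xs,ys].astype(np.float32));print(u,v,r,pt(n,u,v,180),pt(n,u,v,187))
for u,v,z in((450,235,187),(435,248,8)):print(pt("top",u,v,z))
print("sc",pt("scene",414,186,187),"sq red",pt("top",349,268,100),"mat",pt("top",354,217,1),"spc",pt("top",380,305,105))
print(R.from_quat(arm.read_state()["ee_rot"]).as_matrix().round(3))
im=cv2.imread("pics/top0.png")[190:290,380:500];cv2.imwrite("pics/c1.png",cv2.resize(im,None,fx=6,fy=6,interpolation=2))
E
```

```text
top 433 465 221 252
448.8798828125 236.40089416503906 16.532562255859375 [ 465.91242252 -338.85288719  180.        ] [ 464.96341968 -337.42098861  187.        ]
scene 403 426 184 205
[ 467.43122184 -339.51269057  187.        ]
[ 465.27593911 -343.92021386    8.        ]
sc [ 462.50316039 -336.23202126  187.        ] sq red [ 419.45264513 -160.35306321  100.        ] mat [ 536.73136242 -175.61939699    1.        ] spc [ 346.97755294 -217.64988164  105.        ]
[[-0.001 -0.23   0.973]
 [ 0.002  0.973  0.23 ]
 [-1.     0.002 -0.   ]]
```

View pics/c1.png

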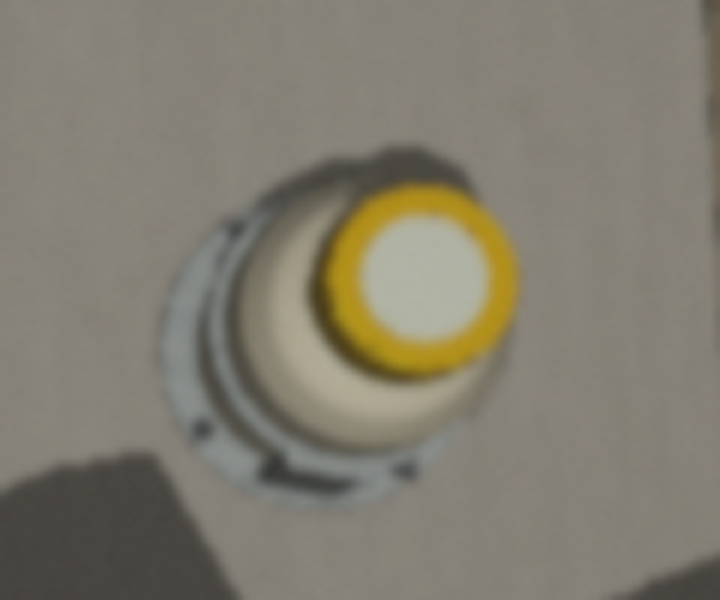

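drive_tool --pt "-20 5 10 0" --pt "-15 13 26 0" --pt "0 14 28 0" --pt "0 14 28 0" --pt "0 14 28 0" --pt "0 14 28 0" --pt "0 14 28 0" --pt "0 14 28 0" --pt "0 14 28 0" --pt "0 14 28 0" --grip 85

```text
clock: 0.93
position: [367.6, -420.6, 265.9]
ee_rot: [-0.081, 0.703, 0.082, 0.702]
contact_force: [0.4, -0.8, 0.1]
gripper_width: 85.5
```

drive_tool --pt "0 14 28 0" --pt "0 14 28 0" --pt "0 14 28 0" --pt "0 10 20 0" --pt "0 0 0 0" --pt "0 0 0 0"

```text
clock: 1.43
position: [456.6, -346.6, 265.6]
ee_rot: [-0.082, 0.703, 0.083, 0.702]
contact_force: [-1.1, 0.3, -0.2]
gripper_width: 85.0
```

```bash
python3 - <<'E'
from h import *
s=arm.read_state();im=arm.get_image("wrist")[:,:,::-1];cv2.imwrite("pics/w1.png",im)
m=cv2.inRange(cv2.cvtColor(im,cv2.COLOR_BGR2HSV),(20,120,50),(35,255,255))
n,l,st,ce=cv2.connectedComponentsWithStats(m);i=1+st[1:,4].argmax();ys,xs=np.where(l==i)
print(s["position"],s["ee_rot"],s["joints"],s["contact_force"],s["clock"],st[i])
(u,v),r=cv2.minEnclosingCircle(np.c_[xs,ys].astype(np.float32));print(u,v,r,pt("wrist",u,v,185,s))
E
```

```text
[ 456.57858389 -346.57099532  265.64579056] [-0.08223327  0.70268515  0.08279783  0.70186593] [-3.66843853e-01  2.74938332e-01 -6.56810891e-02 -1.78021838e-04
 -1.23157388e+00 -9.69970873e-01] [-1.08571956  0.26434759 -0.23523458] 1.4333 [ 284  216   84   89 3410]
325.2165832519531 260.08294677734375 44.119110107421875 [ 461.37244163 -340.23604937  185.        ]
```

View pics/w1.png

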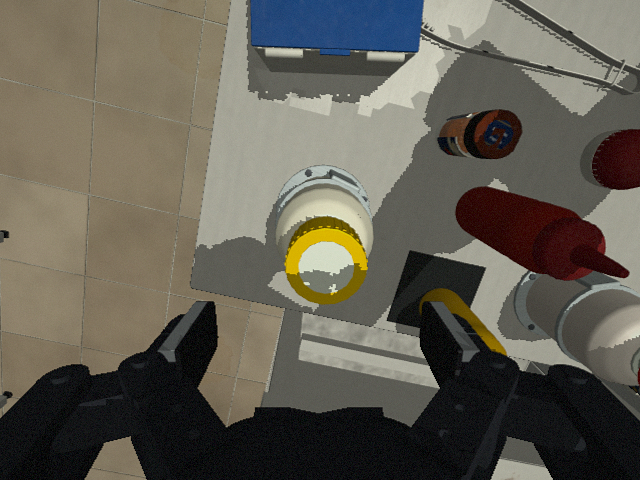

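The wrist view shows the yellow cap's top face at about (327,266), which works out at (464.5,-339) and agrees with the top view. The fingers have free space on both sides of it. I'll align and descend.

drive_tool --pt "10 5 9.5 0" --pt "20 0 0 0" --pt "20 0 0 0" --pt "20 0 0 0" --pt "15 0 0 0" --pt "10 0 0 0" --pt "0 0 0 0" --pt "0 0 0 0"

```text
clock: 2.15
position: [463.8, -340.9, 171.1]
ee_rot: [-0.082, 0.703, 0.082, 0.702]
contact_force: [0.2, 0.2, 0.2]
gripper_width: 85.0
```

```bash
python3 - <<'E'
from h import *
s=arm.read_state();print(s["position"],s["contact_force"],s["clock"])
im=arm.get_image("wrist")[:,:,::-1];cv2.imwrite("pics/w2.png",im)
E
```

```text
[ 463.83892865 -340.89015352  171.09495892] [0.2170321  0.24733703 0.22446296] 2.15
```

View pics/w2.png

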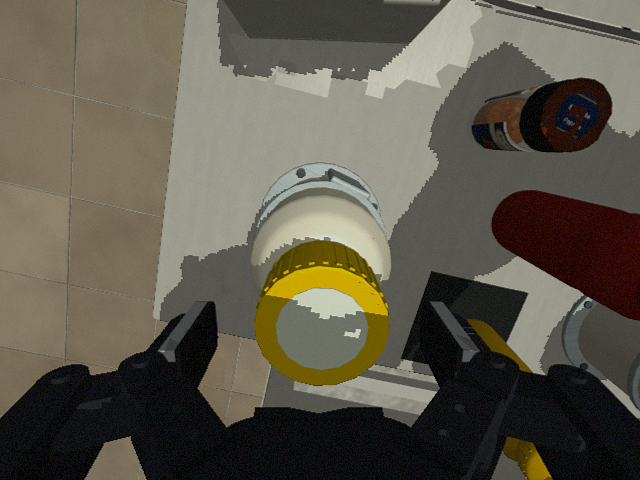

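The cap face is centred at about (322,325), which puts the axis 1.9 mm along tool y and about 0 along z. I'll correct that, go down 22 mm and close.

drive_tool --pt "10 1.8 0 0" --pt "8 0 0 0" --pt "4 0 0 0" --pt "0 0 0 0" --pt "0 0 0 0"

```text
clock: 2.62
position: [463.6, -338.7, 149.0]
ee_rot: [-0.082, 0.703, 0.082, 0.702]
contact_force: [-0.4, 0.0, -0.2]
gripper_width: 84.8
```

drive_tool --pt "0 0 0 0" --pt "0 0 0 0" --pt "0 0 0 0" --pt "0 0 0 0" --pt "0 0 0 0" --pt "0 0 0 0" --pt "0 0 0 0" --pt "0 0 0 0" --grip 45

```text
clock: 3.28
position: [464.2, -339.1, 150.1]
ee_rot: [-0.082, 0.702, 0.081, 0.703]
contact_force: [-0.5, -0.2, 6.1]
gripper_width: 54.6
```

```bash
python3 - <<'E'
from h import *
s=arm.read_state();print(s["position"],s["contact_force"],s["wrist_torque"],s["gripper_width"],s["clock"])
im=arm.get_image("wrist")[:,:,::-1];cv2.imwrite("pics/w3.png",im)
E
```

```text
[ 464.20482437 -339.09057043  150.13742807] [-0.53399615 -0.17365922  6.11988294] [-0.15710522  0.08944261 -0.09301693] 54.5599326566177 3.2833
```

View pics/w3.png

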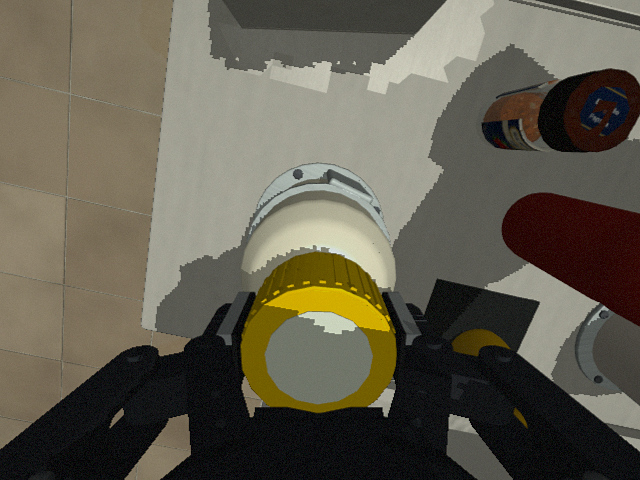

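The jaws hold the cap at a 54.6 mm opening. Next I'll press it down.

drive_tool --pt "1.5 0 0 0" --pt "1.5 0 0 0" --pt "1.5 0 0 0" --pt "1.5 0 0 0" --pt "0 0 0 0" --pt "0 0 0 0" --pt "0 0 0 0" --pt "0 0 0 0"

```text
clock: 4.0
position: [464.2, -339.1, 145.2]
ee_rot: [-0.083, 0.702, 0.081, 0.703]
contact_force: [-2.1, 1.1, 9.3]
gripper_width: 54.6
```

drive_tool --pt "1.5 0 0 0" --pt "1 0 0 0" --pt "0 0 0 0" --pt "0 0 0 0" --pt "0 0 0 0" --pt "0 0 0 0"

```text
clock: 4.5
position: [464.2, -339.1, 143.1]
ee_rot: [-0.083, 0.702, 0.081, 0.703]
contact_force: [-2.7, 2.5, 12.0]
gripper_width: 54.9
```

The force is 12 N, which matches about 6 mm of press. Now I'll twist anticlockwise, which is negative spin.

drive_tool --pt "0 0 0 -4" --pt "0 0 0 -4" --pt "0 0 0 -4" --pt "0 0 0 -4" --pt "0 0 0 -4" --pt "0 0 0 -4" --pt "0 0 0 -4" --pt "0 0 0 -4" --pt "0 0 0 0" --pt "0 0 0 0"

```text
clock: 5.33
position: [465.8, -339.9, 143.7]
ee_rot: [-0.275, 0.651, 0.271, 0.654]
contact_force: [-0.4, 0.6, 11.5]
gripper_width: 54.3
```

```bash
python3 - <<'E'
from h import *
s=arm.read_state();print(s["position"],s["contact_force"],s["wrist_torque"],s["joints"][5])
im=arm.get_image("wrist")[:,:,::-1];cv2.imwrite("pics/w4.png",im)
E
```

```text
[ 465.7549474  -339.92624555  143.72062062] [-0.40725561  0.58005053 11.4655305 ] [-0.00430803  0.0197946  -0.0353963 ] -0.4314908684151134
```

View pics/w4.png

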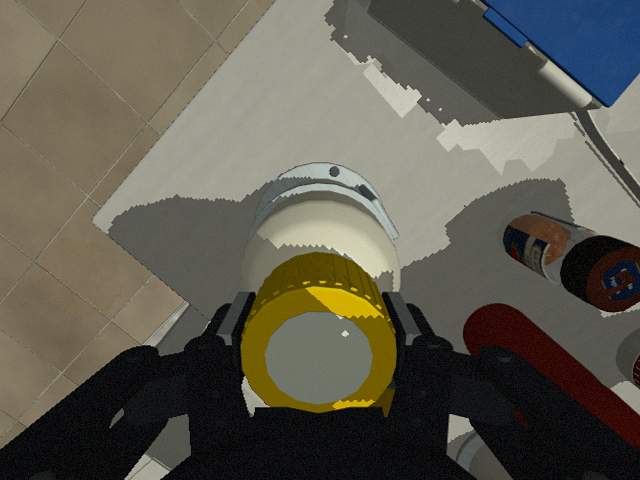

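The cap still sits the same way in the jaws after about 31°, and the moment is low. I'll keep turning to about 60°.

drive_tool --pt "0 0 0 -4" --pt "0 0 0 -4" --pt "0 0 0 -4" --pt "0 0 0 -4" --pt "0 0 0 -4" --pt "0 0 0 -4" --pt "0 0 0 -4" --pt "0 0 0 0" --pt "0 0 0 0" --pt "0 0 0 0"

```text
clock: 6.22
position: [466.0, -339.9, 143.8]
ee_rot: [-0.425, 0.566, 0.42, 0.568]
contact_force: [0.6, 0.3, 11.9]
gripper_width: 54.8
```

drive_tool --pt "-3 0 0 0" --pt "-3 0 0 0" --pt "-3 0 0 0" --pt "-3 0 0 0" --pt "0 0 0 0" --pt "0 0 0 0"

```text
clock: 6.72
position: [464.5, -338.9, 153.1]
ee_rot: [-0.423, 0.567, 0.422, 0.568]
contact_force: [2.9, 0.1, 4.7]
gripper_width: 54.6
```

drive_tool --pt "-4 0 0 0" --pt "-4 0 0 0" --pt "-5 0 0 0" --pt "-6 0 0 0" --pt "-8 0 0 0" --pt "-8 0 0 0" --pt "0 0 0 0"

```text
clock: 7.3
position: [463.9, -338.8, 189.7]
ee_rot: [-0.423, 0.567, 0.422, 0.568]
contact_force: [1.0, -0.8, 0.4]
gripper_width: 54.8
```

drive_tool --pt "-10 0 0 0" --pt "-10 0 0 0" --pt "-12 0 0 0" --pt "-12 0 0 0" --pt "-10 0 0 0" --pt "-8 0 0 0" --pt "-5 0 0 0" --pt "0 0 0 0" --pt "0 0 0 0" --pt "0 0 0 0"

```text
clock: 8.13
position: [463.4, -338.5, 254.1]
ee_rot: [-0.421, 0.568, 0.422, 0.567]
contact_force: [-1.0, 0.1, -1.3]
gripper_width: 55.0
```

```bash
python3 - <<'E'
from h import *
s=arm.read_state();print(s["position"],s["contact_force"],s["gripper_width"],np.abs(s["joint_vel"]).max(),s["clock"])
cv2.imwrite("pics/w5.png",np.hstack([cv2.resize(arm.get_image(n),(400,300)) for n in("wrist","scene")])[:,:,::-1])
E
```

```text
[ 463.35455761 -338.45797428  254.06394736] [-1.01122542  0.06933969 -1.29993697] 55.031278579373236 0.003816674121967795 8.1333
```

View pics/w5.png

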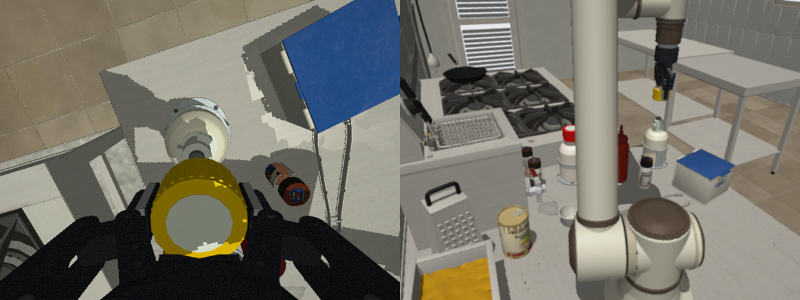

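The yellow cap is upright in the jaws above its open neck: wrist view (200,225), scene view (657,95). The red cap is still on its bottle. I'll hand it in.

```bash
python3 -c "
from bench import arm
print(arm.job_done())"
```

```text
the job is handed in; nothing more can be done
None
```

The yellow squeeze bottle was on the mat, so I opened the yellow-capped bulk bottle. I pressed the cap to about 12 N (about 6 mm by the spring rating), turned it 60° anticlockwise and lifted it straight off. I then handed the job in; it reports no verdict.

- **Cap:** at the last check it was held at a 55 mm opening, upright and at rest. Its underside was roughly 80 mm above the neck, by tool height, and within a few millimetres of the bottle's axis. The neck was visibly bare.
- **Other objects:** the red cap was still on its bottle in the final picture. I saw no sign that anything else had moved, but did not measure their positions.
- **Failed or disagreeing checks:** none failed. The camera estimates of the cap's position agreed within about 4 mm. The clock was at about 8 s of the 35 s allowed.

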